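Weigh a heat sink and hold the loupe over it at the focus mark

ROBOT

A 7-joint arm with a two-finger parallel gripper is mounted at the origin on a cart in front of the work surface, level with it; the furniture and walls round the work are solid. World frame = base frame: x ahead of the robot, y to its left, z up, the work surface at z = 0. Lengths are in mm, angles in rad, forces in N, time in s.
With the tool pointing down it reaches from about 425 to 925 mm from the base axis. Payload 6.8 kg.
Tool frame: the origin (TCP) lies at the very end of the fingers, on their centre line; the grasp point (between the pads) lies bot.pinch_z behind it (bot.pinch_z is the distance from the TCP to the grasp point, in mm); z points along the fingers, y is the direction in which the jaws open and shut (so a half turn about z gives the same grasp; the last joint's range is limited). The gripper opens to 85 mm and grips with 20 to 120 N. Pads are 22 mm wide; open, the fingers measure 114 mm over their backs; the gripper's body (76 mm by 85 mm) begins 54 mm behind the grasp point. The pads swing forward as they close: fully open they stand 13 mm farther back than shut.
Start: joints at [-1.265, 0.477, 0.022, 1.555, -0.011, 1.109, -0.083], TCP at [271.41, 618.048, 231.308] pointing down, gripper open.
Joint ranges: [-2.96, 2.96], [-0.34, 2.1], [-1.41, 1.46], [0.24, 2.44], [-1.37, 4.51], [0.17, 1.92], [-2.96, 2.96]. Speed limits (rad/s): [2.39, 2.39, 3.14, 3.14, 3.14, 3.14, 3.14].

INTERFACE

Orientations are given as a unit quaternion [x, y, z, w].
In Python, from station import bot gives the robot as it stands.
- The arm moves only by the tool drive_tool, never from a script. Its argument "increments" is a list of rows, each an object of numbers: "tx", "ty", "tz": the shift along the tool's x, y, z in units of 30 mm (1.0 is 30 mm); "rx", "ry", "rz": the turn, a rotation vector about the tool's x, y, z in units of 10 degrees (1.0 is 10 degrees); "hand": the closure in counts, from 0 (fully open) to 255 (shut). In form: [{"tx": .., "ty": .., "tz": .., "rx": .., "ry": .., "rz": .., "hand": ..}, ...]. A call has exactly 8 rows; each row shifts and turns the commanded pose from where the row before left it, along the tool's axes as they then stand; what a row does not reach is not made up. A row lasts 1/8 s, in which the tool goes at most 62.5 mm and 10.7 degrees, less where a joint would pass 70% of its speed; a pose out of reach is approached as far as the arm can. A call is refused whole if a number of a shift passes 1 or a number of a turn 1, either way. A call with a gripper value outside its range is refused whole. The fingers move at their own pace and stop on an object; "force" is the grip in N (left out, the last holds). Time passes only in rows, so rows that do not move let the fingers close, or fill a call up. It gives the time, the measured TCP pose, the force and the opening at its end, in the units of the state.
- bot.observe(): the state, without advancing time (a new reading comes with each control period).
- bot.snapshot(name): name is "scene" or "top" or "wrist"; returns the picture (480x640x3 uint8, red, green, blue); there is no depth.
- bot.camera_params(name): a dict with "K" (3x3 intrinsics, pixels), "world_to_cam" (4x4, takes a point from world to camera coordinates); the wrist camera has in their place "hand_eye" (4x4, takes a point from camera to tool coordinates, whose origin is the TCP and whose axes are the flange's). Camera axes: x right, y down, z forward; pixel columns grow to the right and rows downward; lengths in mm; the calibration is good to about 2 mm. A picture is of the moment at which its call begins: read the wrist's pose just before it. camera_params takes no time and is no camera call.
- bot.close_job(): hands the job in, once; it reports no verdict.
The state is a dict: "clock": time; "q": joint angles; "dq": joint speeds; "joint_torque": joint torques, N m; "eef_pos": TCP position; "ee_rot": TCP orientation; "contact_force": force on the tool from outside, world axes, zero at the start; "moment": the same for the moment, N m; "grip_width": finger opening in mm.
Only numpy, scipy, OpenCV 4.12 (cv2) and the standard library are available. Lean on these libraries where they do the work, as an engineer would, in place of code of your own. Each camera call takes 0.05 s, during which the arm holds its last target. There are 200 camera calls.

TASK

Set the finned heat sink upright in the middle of the spring balance's round pan, gently so that the pan never hits its stop, and let go of it. Then pick up the loupe by its handle and finish while holding it level and still over the middle of the heat sink, the middle of the lens at the same height as the tip of the focus pointer on the balance's post, touching nothing with the loupe. Leave the pointer's collar where it is set, and leave the two battery cells and the tape roll alone.

Things in the scene. Friction and masses are not known exactly. Their poses are not given: they have to be found in the camera images.
- heat_sink: loose plain aluminium heat sink with upright fins, 42 x 55 x 26 mm (x, y, z), 60 to 120 g; origin at the centre of its underside, z up. Base plate 5 mm thick; the two outermost fins are plates across the whole 42 mm in x, and their outer faces are 53 mm apart in y: grip across y on these faces, at 12 to 26 mm height
- loupe: loose hand loupe lying flat on the bench, 18 mm thick everywhere, 70 to 120 g: a round black lens ring of 60 mm outer diameter and a straight black handle 16 mm wide with flat upright sides. Origin on the underside, below the lens centre; the handle points along its own -x from 38 to 136 mm from the lens axis; z up
- loupe_lens (a point): centre of the lens, 9 mm above the loupe's underside (half way up the ring, where a thin metal line runs round it)
- loupe_grip (a point): middle of the loupe's handle, 85 mm from the lens centre along the loupe's -x, 9 mm above its underside: a good place to grip across the handle (along its y)
- balance: fixed spring balance on the bench; origin on the bench under the pan's axis, z up. Round grey base of 124 mm diameter with a housing 30 mm high; a thin upright post, 204 mm high, stands 80 mm in +x and 80 mm in +y from the pan axis (balance frame) on an arm of the base
- pan_centre (a point): middle of the upper face of the flat round steel pan, 104 mm diameter, 60 mm above the bench when empty; it moves down with the pan
- pan (a joint): how far the pan is pressed down, m: 0 empty, stop at 0.024. Spring 100 N/m: the heat sink alone sinks it 5 to 12 mm; moves straight down without tilting
- focus_mark (a point): tip of the thin dark pointer that sticks out, half way up, from the 16 mm high, 22 mm wide metal collar clamped to the post (a thin dark line runs round the collar at the same height); the pointer is level and points to the pan axis, the tip 77 mm from that axis, 125 to 170 mm above the bench. Its height is the focus height for the middle of the lens
- collar (a joint): height of the collar on its post, m above its lowest setting (pointer 125 mm above the bench); it is clamped and stays unless pushed with more than about 6 N
- cell_0: blue battery cell standing on end, 18 mm diameter, 66 mm high, a bystander; origin at the centre of its underside
- cell_1: green battery cell standing on end, 18 mm diameter, 66 mm high, a bystander; origin at the centre of its underside
- tape_amber: flat roll of amber tape, 80 mm diameter, 12 mm high, a bystander; origin at the centre of its underside
Mind the look-alikes: they are no part of the job. Several things have the shape of the heat_sink; the one meant has the colours described above.

How it is judged:
By the outcome, as a careful person would: the job done as asked, in the order asked, and still so for the second after the job is handed in, while the arm keeps its last pose, push and grip.
It also fails if it takes over 64 s, if anything falls off the work surface, if the arm or the gripper's body presses on something with over 40 N, if the wrist force passes 120 N, or if a joint passes its speed limit or range.

## Working session

There is one attempt and no reset: what is moved stays moved. The work goes in short steps, Python scripts to look and compute and a tool call to move; the robot and the scene stay as the last step left them, time stands still between calls to the robot, and variables do not carry over. Pictures are saved under pics/ and viewed, about 8 in all and at most 12, crops included, and the job is handed in when it is done.

Besides the shell and the picture viewer there is one more tool, called after "Call:" by a JSON object that holds its "method" and its "body", one argument or row to a line. drive_tool: Moves the arm, as the interface text tells. Its arguments: {"type":"object","properties":{"increments":{"type":"array"},"force":{"type":"number"}},"required":["increments"]}

```bash
ls; mkdir -p pics; cat > h.py <<'E'
import numpy as np, cv2
from station import bot
from scipy.spatial.transform import Rotation as R
def save(n,im): cv2.imwrite(f'pics/{n}.png',cv2.cvtColor(im,cv2.COLOR_RGB2BGR))
def cam(n,st=None):
    p=bot.camera_params(n);K=np.array(p['K'])
    if 'world_to_cam' in p: c2w=np.linalg.inv(np.array(p['world_to_cam']))
    else:
        T=np.eye(4);T[:3,:3]=R.from_quat(st['ee_rot']).as_matrix();T[:3,3]=st['eef_pos'];c2w=T@np.array(p['hand_eye'])
    return K,c2w
def ray(c,u,v):
    K,T=c;d=T[:3,:3]@np.linalg.inv(K)@np.array([u,v,1.]);return T[:3,3],d/np.linalg.norm(d)
def onz(c,u,v,z):
    o,d=ray(c,u,v);return o+d*(z-o[2])/d[2]
def proj(c,P):
    K,T=c;W=np.linalg.inv(T);x=K@(W[:3,:3]@np.asarray(P,float)+W[:3,3]);return x[:2]/x[2]
def tri(rs):
    A=np.zeros((3,3));b=np.zeros(3)
    for o,d in rs:
        M=np.eye(3)-np.outer(d,d);A+=M;b+=M@o
    P=np.linalg.solve(A,b);return P,[np.linalg.norm((np.eye(3)-np.outer(d,d))@(P-o)) for o,d in rs]
E
python3 - <<'E'
from h import *
s=bot.observe();print(s,bot.pinch_z)
for n in ('scene','top','wrist'):
    im=bot.snapshot(n);save(n+'0',im);np.save(n+'0',im)
    K,T=cam(n,s);print(n,K.round(1).tolist(),T.round(3).tolist())
E
```

```text
pics
{'clock': 0.0, 'q': array([-1.26512046,  0.47779978,  0.02233014,  1.55647166, -0.0114997 ,
        1.10930211, -0.08310025]), 'dq': array([ 5.11750352e-04, -2.73922861e-04,  7.57520518e-04,  1.74321430e-03,
        1.14860862e-03, -1.11634591e-03,  2.97430166e-05]), 'joint_torque': array([-1.05643112e-04, -5.96445143e+01,  1.60784427e+00, -2.81204867e+01,
        1.24802714e-02,  9.29331552e-03,  1.13527483e-05]), 'eef_pos': array([271.16308221, 617.47840243, 230.31722036]), 'ee_rot': array([ 2.05400526e-01,  9.78677560e-01, -9.18068206e-04, -1.24206888e-04]), 'contact_force': array([0.00531051, 0.39377563, 0.07775967]), 'moment': array([-0.01744413,  0.05586219,  0.02314813]), 'grip_width': 85.57531651353054} 18.700000000000003
scene [[585.7, 0.0, 313.7], [0.0, 585.7, 239.8], [0.0, 0.0, 1.0]] [[0.533, -0.349, 0.771, -498.424], [-0.846, -0.242, 0.475, -604.61], [0.021, -0.905, -0.425, 636.798], [0.0, 0.0, 0.0, 1.0]]
top [[437.1, 0.0, 318.9], [0.0, 437.1, 231.8], [0.0, 0.0, 1.0]] [[-0.004, -0.992, 0.126, 369.501], [-1.0, 0.003, -0.006, -5.649], [0.005, -0.126, -0.992, 1150.911], [0.0, 0.0, 0.0, 1.0]]
wrist [[389.2, 0.0, 327.0], [0.0, 389.2, 238.8], [0.0, 0.0, 1.0]] [[0.402, 0.88, 0.255, 206.855], [0.916, -0.386, -0.113, 646.245], [-0.001, 0.279, -0.96, 373.361], [0.0, 0.0, 0.0, 1.0]]
```

View pics/top0.png

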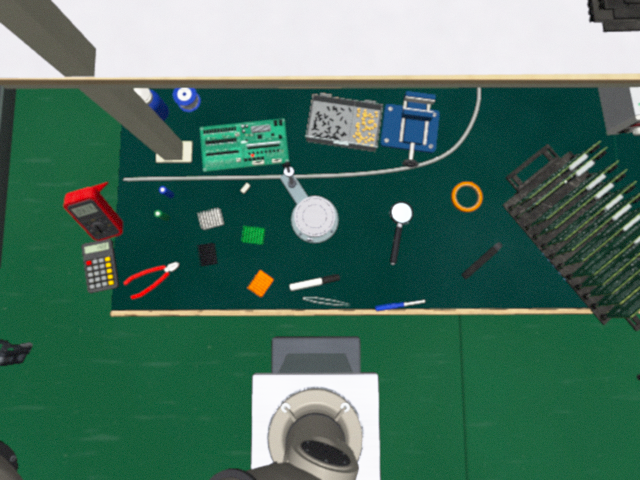

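View pics/scene0.png

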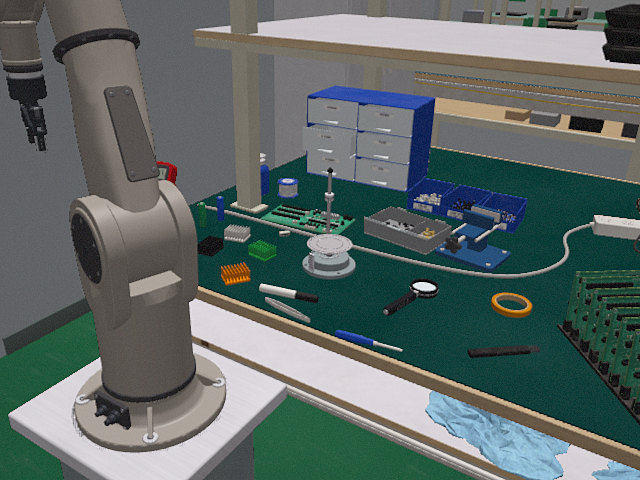

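The top view shows the plain aluminium sink at about (210,218), with black, green and orange look-alikes. The pan is at (315,219), the post at about (289,172), and the loupe lens at (401,212) with its handle end at (394,262). The scene view agrees: the collar is on the post near (329,197). There is a shelf overhead and a pillar at the back left.

```bash
python3 - <<'E'
from h import *
c=cam('top');s=cam('scene')
for n,u,v,z in [('sink',210,218,26),('pan',315,219,60),('lens',401,212,9),('hend',394,262,9),('posttop',289,171,204),('cell0',166,190,66),('cell1',158,213,66),('tape',467,196,6),('greenHS',253,235,26)]:
    P=onz(c,u,v,z);print(n,P.round(0),np.hypot(P[0],P[1]).round(0),proj(s,P).round(0))
im=np.load('scene0.npy');save('crop1',cv2.resize(im[150:290,180:450],None,fx=2.9,fy=2.9,interpolation=cv2.INTER_CUBIC))
E
```

```text
sink [550. 271.  26.] 613.0 [237. 230.]
pan [541.  -2.  60.] 541.0 [328. 245.]
lens [ 567. -230.    9.] 612.0 [424. 288.]
hend [ 435. -208.    9.] 482.0 [388. 313.]
posttop [627.  55. 204.] 629.0 [328. 171.]
cell0 [615. 374.  66.] 720.0 [221. 199.]
cell1 [557. 392.  66.] 681.0 [201. 204.]
tape [ 611. -408.    6.] 735.0 [512. 305.]
greenHS [505. 159.  26.] 529.0 [262. 247.]
```

View pics/crop1.png

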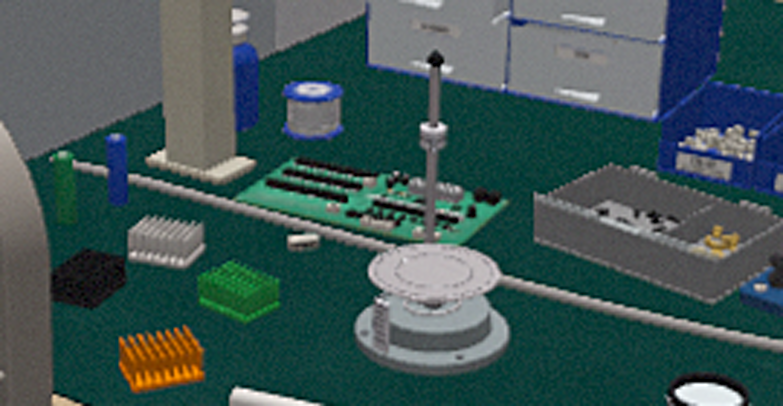

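The crop shows the silver sink near the cells, the collar on the post, and the pan empty. Next I move the wrist camera over the sink.

Call:
{"method": "drive_tool", "body": {
  "increments": [
    {"tx":-0.82,"ty":-0.43},
    {"tx":-0.82,"ty":-0.43},
    {"tx":-0.82,"ty":-0.43},
    {"tx":-0.82,"ty":-0.43},
    {"tx":-0.82,"ty":-0.43},
    {"tx":-0.82,"ty":-0.43},
    {"tx":-0.82,"ty":-0.43},
    {"tx":-0.82,"ty":-0.43}
  ]
}}

```text
invalid input
```

Call:
{"method": "drive_tool", "body": {
  "increments": [
    {"tx":-0.82,"ty":-0.43},
    {"tx":-0.82,"ty":-0.43},
    {"tx":-0.82,"ty":-0.43},
    {"tx":-0.82,"ty":-0.43},
    {"tx":-0.82,"ty":-0.43},
    {"tx":-0.5,"ty":-0.3},
    {"tx":0},
    {"tx":0}
  ]
}}

```text
invalid input
```

```bash
python3 - <<'E'
from h import *
s=bot.observe();print(s['clock'],s['eef_pos'],s['ee_rot'],s['contact_force'])
im=bot.snapshot('wrist');save('w1',im);np.save('w1',im);np.savez('s1',**s)
E
```

```text
0.15 [271.22348519 617.62931862 230.53483254] [ 2.05411897e-01  9.78675365e-01 -6.89248131e-04 -8.87182933e-05] [-0.829727    0.13406267  0.02547484]
```

View pics/w1.png

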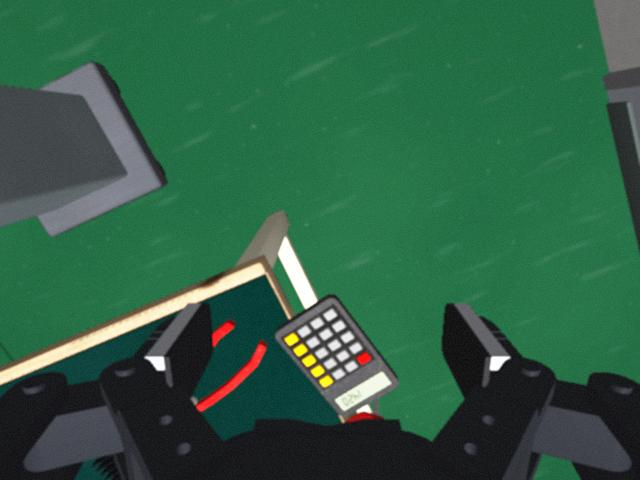

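The calls were refused, so the arm has not moved and this picture shows the start view with the calculator below. Each row probably needs all seven fields.

Call:
{"method": "drive_tool", "body": {
  "increments": [
    {"tx":-0.82,"ty":-0.43,"tz":0,"rx":0,"ry":0,"rz":0,"hand":0},
    {"tx":-0.82,"ty":-0.43,"tz":0,"rx":0,"ry":0,"rz":0,"hand":0},
    {"tx":-0.82,"ty":-0.43,"tz":0,"rx":0,"ry":0,"rz":0,"hand":0},
    {"tx":-0.82,"ty":-0.43,"tz":0,"rx":0,"ry":0,"rz":0,"hand":0},
    {"tx":-0.82,"ty":-0.43,"tz":0,"rx":0,"ry":0,"rz":0,"hand":0},
    {"tx":-0.82,"ty":-0.43,"tz":0,"rx":0,"ry":0,"rz":0,"hand":0},
    {"tx":-0.82,"ty":-0.43,"tz":0,"rx":0,"ry":0,"rz":0,"hand":0},
    {"tx":-0.82,"ty":-0.43,"tz":0,"rx":0,"ry":0,"rz":0,"hand":0}
  ],
  "force": 30
}}

```text
clock: 1.2
eef_pos: [411.5, 442.0, 231.3]
ee_rot: [0.206, 0.979, -0.0, 0.0]
contact_force: [0.6, 0.1, -0.7]
grip_width: 85.1
```

Call:
{"method": "drive_tool", "body": {
  "increments": [
    {"tx":-0.82,"ty":-0.43,"tz":0,"rx":0,"ry":0,"rz":0,"hand":0},
    {"tx":-0.82,"ty":-0.43,"tz":0,"rx":0,"ry":0,"rz":0,"hand":0},
    {"tx":-0.82,"ty":-0.43,"tz":0,"rx":0,"ry":0,"rz":0,"hand":0},
    {"tx":-0.82,"ty":-0.43,"tz":0,"rx":0,"ry":0,"rz":0,"hand":0},
    {"tx":-0.82,"ty":-0.43,"tz":0,"rx":0,"ry":0,"rz":0,"hand":0},
    {"tx":-0.82,"ty":-0.43,"tz":0,"rx":0,"ry":0,"rz":0,"hand":0},
    {"tx":-0.82,"ty":-0.43,"tz":0,"rx":0,"ry":0,"rz":0,"hand":0},
    {"tx":-0.3,"ty":-0.2,"tz":0,"rx":0,"ry":0,"rz":0,"hand":0}
  ]
}}

```text
clock: 2.2
eef_pos: [538.6, 280.1, 231.4]
ee_rot: [0.207, 0.978, -0.0, 0.0]
contact_force: [-0.5, 0.5, 0.8]
grip_width: 85.2
```

```bash
python3 - <<'E'
from h import *
bot.snapshot('top')
s=bot.observe();print(s['clock'],s['eef_pos'],s['ee_rot'],s['contact_force'])
im=bot.snapshot('wrist');save('w1',im);np.save('w1',im);np.savez('s1',**s)
hsv=cv2.cvtColor(im,cv2.COLOR_RGB2HSV)
m=((hsv[...,1]<60)&(hsv[...,2]>90)).astype(np.uint8)
m=cv2.morphologyEx(m,cv2.MORPH_CLOSE,np.ones((9,9)))
n,l,st,ce=cv2.connectedComponentsWithStats(m)
for i in range(1,n):
    if st[i,4]>800: print(i,st[i],ce[i].round(0), cv2.minAreaRect(np.argwhere(l==i)[:,::-1].astype(np.float32)))
E
```

```text
2.25 [538.75123585 279.76488575 231.33932252] [ 2.07536094e-01  9.78227124e-01 -5.62812254e-04  3.82182029e-04] [ 0.2817803  -0.96461886 -0.07959572]
1 [   0    0  129   72 3939] [48. 21.] ((64.0, 35.5), (71.0, 128.0), 90.0)
2 [ 566    0   74   39 1663] [599.  13.] ((602.5, 19.0), (38.0, 73.0), 90.0)
3 [357  16  36  46 914] [374.  39.] ((374.60003662109375, 38.79999923706055), (23.25510597229004, 52.771202087402344), 26.56505012512207)
7 [   0  125   44   52 1184] [ 18. 146.] ((14.375515937805176, 147.0555877685547), (26.43099594116211, 59.57421112060547), 49.236392974853516)
9 [ 291  182   75   75 3045] [328. 219.] ((327.85369873046875, 219.81707763671875), (50.444122314453125, 63.09420394897461), 51.34019470214844)
10 [ 193  217  405  181 4968] [382. 306.] ((387.482421875, 288.47637939453125), (50.310089111328125, 440.26275634765625), 66.17396545410156)
11 [    0   264   200   122 14719] [ 79. 326.] ((99.5, 324.5), (199.0, 121.0), 0.0)
12 [ 455  293  126   91 4369] [512. 334.] ((514.9125366210938, 344.8945617675781), (133.03982543945312, 72.13750457763672), 58.4652099609375)
46 [  39  408   74   44 1678] [ 78. 428.] ((75.87467193603516, 434.0455322265625), (40.08145523071289, 74.95026397705078), 76.37300109863281)
```

View pics/w1.png

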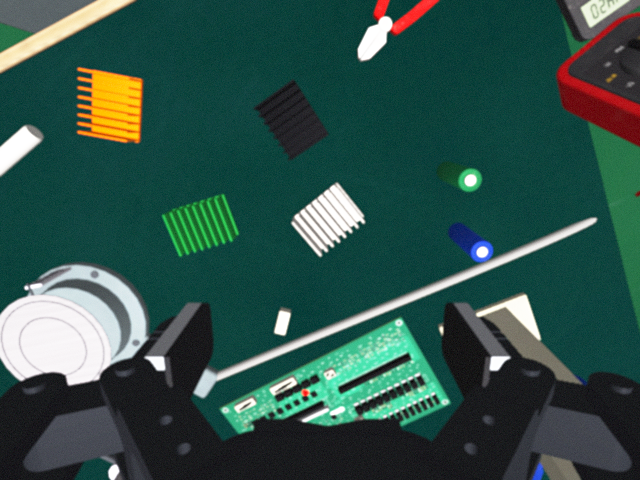

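The wrist view shows the silver sink at (328,219), with its fins running from upper left to lower right. The two cells are at (470,180) and (482,251), and the pan is at the left edge.

```bash
cat > sink.py <<'E'
from h import *
def sink(im,c,z=26,box=None):
    hsv=cv2.cvtColor(im,cv2.COLOR_RGB2HSV)
    m=((hsv[...,1]<60)&(hsv[...,2]>90)).astype(np.uint8)
    if box: k=np.zeros_like(m);k[box[1]:box[3],box[0]:box[2]]=1;m*=k
    m=cv2.morphologyEx(m,cv2.MORPH_CLOSE,np.ones((9,9)))
    n,l,st,ce=cv2.connectedComponentsWithStats(m)
    i=1+np.argmax(st[1:,4])
    W=np.array([onz(c,u,v,z)[:2] for v,u in np.argwhere(l==i)],np.float32)
    return cv2.minAreaRect(W),cv2.boxPoints(cv2.minAreaRect(W))
E
python3 - <<'E'
from sink import *
s=dict(np.load('s1.npz'));im=np.load('w1.npy');c=cam('wrist',s)
r,b=sink(im,c,24,(270,170,390,270));print(r);print(b)
Rm=R.from_quat(s['ee_rot']).as_matrix();print(Rm.round(3))
e=max([(b[1]-b[0]),(b[2]-b[1])],key=np.linalg.norm);e/=np.linalg.norm(e)
print('sink y',e,'turn about tool z deg', np.degrees(np.arctan2(Rm[:2,0]@e,Rm[:2,1]@e)))
E
```

```text
((551.5423583984375, 275.3576965332031), (47.27574157714844, 58.48240280151367), 14.92050838470459)
[[521.1725  297.52676]
 [536.23047 241.01614]
 [581.91223 253.18863]
 [566.85425 309.69925]]
[[-0.914  0.406  0.001]
 [ 0.406  0.914 -0.001]
 [-0.001 -0.001 -1.   ]]
sink y [ 0.2574788 -0.9662839] turn about tool z deg -141.12348491995502
```

Call:
{"method": "drive_tool", "body": {
  "increments": [
    {"tx":0,"ty":0,"tz":0,"rx":0,"ry":0,"rz":-0.97,"hand":0},
    {"tx":0,"ty":0,"tz":0,"rx":0,"ry":0,"rz":-0.97,"hand":0},
    {"tx":0,"ty":0,"tz":0,"rx":0,"ry":0,"rz":-0.97,"hand":0},
    {"tx":0,"ty":0,"tz":0,"rx":0,"ry":0,"rz":-0.97,"hand":0},
    {"tx":-0.18,"ty":-0.12,"tz":0.9,"rx":0,"ry":0,"rz":0,"hand":0},
    {"tx":-0.18,"ty":-0.12,"tz":0.9,"rx":0,"ry":0,"rz":0,"hand":0},
    {"tx":0,"ty":0,"tz":0.9,"rx":0,"ry":0,"rz":0,"hand":0},
    {"tx":0,"ty":0,"tz":0.3,"rx":0,"ry":0,"rz":0,"hand":0}
  ]
}}

```text
clock: 3.3
eef_pos: [547.8, 279.9, 139.6]
ee_rot: [-0.132, 0.991, -0.0, -0.002]
contact_force: [0.0, -0.9, 0.9]
grip_width: 85.3
```

```bash
python3 - <<'E'
from sink import *
bot.snapshot('top');bot.snapshot('top')
s=bot.observe();im=bot.snapshot('wrist');save('w2',im);np.save('w2',im);np.savez('s2',**s)
print(s['clock'],s['eef_pos'],s['contact_force'])
c=cam('wrist',s);u,v=proj(c,[551.5,275.4,24]).astype(int);print(u,v)
r,b=sink(im,c,26,(u-90,v-80,u+90,v+80));print(r);print(b)
Rm=R.from_quat(s['ee_rot']).as_matrix();print(Rm.round(3))
for e in (b[1]-b[0],b[2]-b[1]): print(np.linalg.norm(e),e/np.linalg.norm(e))
E
```

```text
3.4 [548.50708295 279.87597969 140.63460965] [-0.19936477  0.0133336   0.52192227]
319 234
((551.3480224609375, 273.9364929199219), (47.74660873413086, 54.714324951171875), 15.167139053344727)
[[521.1487  294.09464]
 [535.46387 241.28616]
 [581.54736 253.77835]
 [567.2322  306.58682]]
[[-0.965 -0.262 -0.002]
 [-0.262  0.965 -0.   ]
 [ 0.002  0.    -1.   ]]
54.71434 [ 0.26163498 -0.9651669 ]
47.74666 [0.9651669 0.2616348]
```

View pics/w2.png

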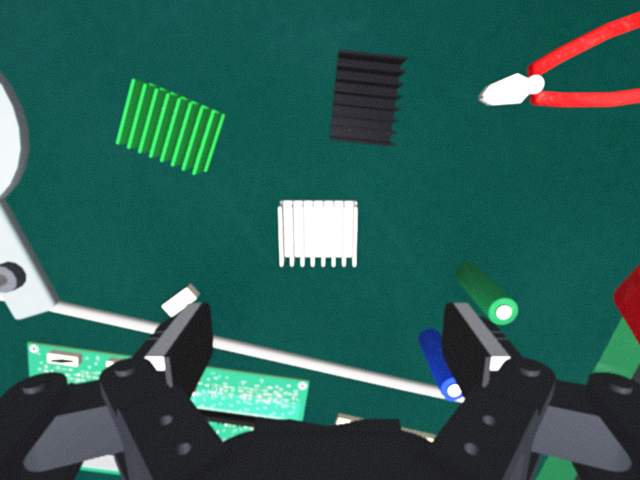

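The sink sits squarely between the jaws, with its top face at columns 279-357 and lower fin ends at row 267. I need to shift about -4 mm in X and -6.5 mm in Y.

Call:
{"method": "drive_tool", "body": {
  "increments": [
    {"tx":-0.13,"ty":-0.22,"tz":0,"rx":0,"ry":0,"rz":0,"hand":0},
    {"tx":0,"ty":0,"tz":0.9,"rx":0,"ry":0,"rz":0,"hand":0},
    {"tx":0,"ty":0,"tz":0.9,"rx":0,"ry":0,"rz":0,"hand":0},
    {"tx":0,"ty":0,"tz":0.9,"rx":0,"ry":0,"rz":0,"hand":0},
    {"tx":0,"ty":0,"tz":0.9,"rx":0,"ry":0,"rz":0,"hand":0},
    {"tx":0,"ty":0,"tz":0.6,"rx":0,"ry":0,"rz":0,"hand":0},
    {"tx":0,"ty":0,"tz":0.3,"rx":0,"ry":0,"rz":0,"hand":0},
    {"tx":0,"ty":0,"tz":0,"rx":0,"ry":0,"rz":0,"hand":0}
  ]
}}

```text
clock: 4.45
eef_pos: [555.3, 273.9, 6.4]
ee_rot: [-0.131, 0.991, -0.0, 0.0]
contact_force: [0.5, 0.6, -0.1]
grip_width: 85.5
```

Call:
{"method": "drive_tool", "body": {
  "increments": [
    {"tx":0,"ty":0,"tz":0,"rx":0,"ry":0,"rz":0,"hand":60},
    {"tx":0,"ty":0,"tz":0,"rx":0,"ry":0,"rz":0,"hand":80},
    {"tx":0,"ty":0,"tz":0,"rx":0,"ry":0,"rz":0,"hand":100},
    {"tx":0,"ty":0,"tz":0,"rx":0,"ry":0,"rz":0,"hand":120},
    {"tx":0,"ty":0,"tz":0,"rx":0,"ry":0,"rz":0,"hand":150},
    {"tx":0,"ty":0,"tz":0,"rx":0,"ry":0,"rz":0,"hand":200},
    {"tx":0,"ty":0,"tz":0,"rx":0,"ry":0,"rz":0,"hand":255},
    {"tx":0,"ty":0,"tz":0,"rx":0,"ry":0,"rz":0,"hand":255}
  ],
  "force": 30
}}

```text
clock: 5.45
eef_pos: [555.5, 274.2, 7.2]
ee_rot: [-0.131, 0.991, 0.0, 0.001]
contact_force: [0.1, -1.2, 6.0]
grip_width: 52.1
```

Call:
{"method": "drive_tool", "body": {
  "increments": [
    {"tx":0,"ty":0,"tz":-0.3,"rx":0,"ry":0,"rz":0,"hand":255},
    {"tx":0,"ty":0,"tz":-0.6,"rx":0,"ry":0,"rz":0,"hand":255},
    {"tx":0,"ty":0,"tz":-0.9,"rx":0,"ry":0,"rz":0,"hand":255},
    {"tx":0,"ty":0,"tz":-0.9,"rx":0,"ry":0,"rz":0,"hand":255},
    {"tx":0,"ty":0,"tz":-0.9,"rx":0,"ry":0,"rz":0,"hand":255},
    {"tx":0,"ty":0,"tz":-0.9,"rx":0,"ry":0,"rz":0,"hand":255},
    {"tx":0,"ty":0,"tz":-0.9,"rx":0,"ry":0,"rz":0,"hand":255},
    {"tx":0,"ty":0,"tz":-0.6,"rx":0,"ry":0,"rz":0,"hand":255}
  ]
}}

```text
clock: 6.45
eef_pos: [555.5, 274.1, 188.7]
ee_rot: [-0.131, 0.991, 0.0, 0.001]
contact_force: [0.2, 0.6, -1.5]
grip_width: 52.2
```

Call:
{"method": "drive_tool", "body": {
  "increments": [
    {"tx":0.2,"ty":-0.6,"tz":-0.3,"rx":0,"ry":0,"rz":0,"hand":255},
    {"tx":0.2,"ty":-0.6,"tz":0,"rx":0,"ry":0,"rz":0,"hand":255},
    {"tx":0.2,"ty":-0.6,"tz":0,"rx":0,"ry":0,"rz":0,"hand":255},
    {"tx":0.2,"ty":-0.6,"tz":0,"rx":0,"ry":0,"rz":0,"hand":255},
    {"tx":0.2,"ty":-0.6,"tz":0,"rx":0,"ry":0,"rz":0,"hand":255},
    {"tx":0.2,"ty":-0.6,"tz":0,"rx":0,"ry":0,"rz":0,"hand":255},
    {"tx":0.2,"ty":-0.6,"tz":0,"rx":0,"ry":0,"rz":0,"hand":255},
    {"tx":0,"ty":0,"tz":0,"rx":0,"ry":0,"rz":0,"hand":255}
  ]
}}

```text
clock: 7.45
eef_pos: [547.4, 139.1, 195.4]
ee_rot: [-0.13, 0.992, -0.0, -0.0]
contact_force: [0.6, 1.3, -0.9]
grip_width: 52.4
```

```bash
python3 - <<'E'
from h import *
s=bot.observe();im=bot.snapshot('wrist');save('w3',im);np.save('w3',im);np.savez('s3',**s)
print(s['clock'],s['eef_pos'],s['contact_force'],s['grip_width'])
c=cam('wrist',s);print(proj(c,[541,-2,60]),proj(c,[621,70,150]))
E
```

```text
7.45 [547.43975396 139.10516506 195.36776046] [ 0.61391799  1.25006513 -0.89838315] 52.37312404625869
[136.35914886 166.55904049] [171.98601091 358.19175317]
```

View pics/w3.png

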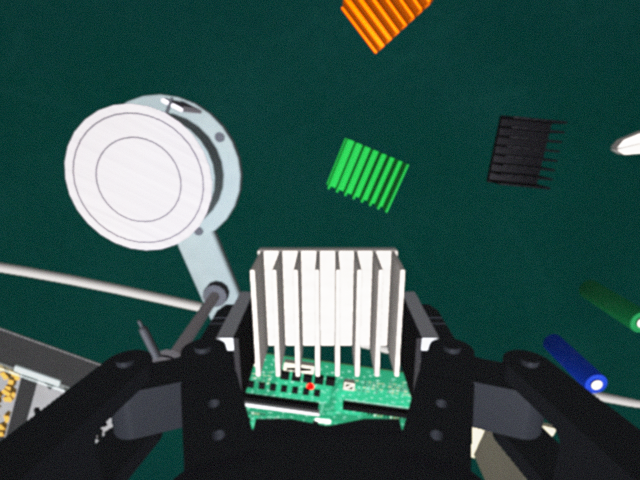

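The sink is held squarely and its base edge is at row 248. The pan disk is fully visible at about (140,177), and the post foot is at (217,293).

```bash
python3 - <<'E'
from h import *
s=dict(np.load('s3.npz'));im=np.load('w3.npy');c=cam('wrist',s)
hsv=cv2.cvtColor(im,cv2.COLOR_RGB2HSV)
print([ (x,hsv[170,x].tolist()) for x in (140,205,213,220,228,236)])
m=((hsv[...,1]<25)&(hsv[...,2]>185)).astype(np.uint8);m[:, 250:]=0;m[260:]=0
m=cv2.morphologyEx(m,cv2.MORPH_OPEN,np.ones((5,5)))
cn=max(cv2.findContours(m,cv2.RETR_EXTERNAL,cv2.CHAIN_APPROX_NONE)[0],key=cv2.contourArea)
h=cv2.convexHull(cn)[:,0]
W=np.array([onz(c,u,v,60)[:2] for u,v in cn[:,0]],np.float32)
print('pan',cv2.minEnclosingCircle(W),cv2.fitEllipse(W))
P0=np.array(cv2.fitEllipse(W)[0])
f=onz(c,217,293,12);print('post foot',f,f[:2]-P0,np.hypot(*(f[:2]-P0)))
# sink in hand
Rm=R.from_quat(s['ee_rot']).as_matrix();z=s['eef_pos'][2]-7
for p in [(258,248),(398,248)]: print('base corner tool',Rm.T@(onz(c,*p,z)-s['eef_pos']))
t=np.load('top0.npy');ct=cam('top')
ht=cv2.cvtColor(t,cv2.COLOR_RGB2HSV);print([(x,ht[219,x].tolist()) for x in range(286,346,4)])
# scene crop
sc=np.load('scene0.npy');save('crop2',cv2.resize(sc[160:225,300:360],None,fx=9,fy=9,interpolation=cv2.INTER_CUBIC))
E
```

```text
[(140, [143, 4, 244]), (205, [144, 5, 246]), (213, [94, 24, 177]), (220, [88, 40, 77]), (228, [99, 27, 229]), (236, [98, 26, 227])]
pan ((550.2694702148438, 1.9046742916107178), 53.226341247558594) ((550.1585693359375, 1.0076653957366943), (103.73609924316406, 103.79338073730469), 20.496288299560547)
post foot [646.59869516  61.99124205  12.        ] [96.44012582 60.98357665] 114.10387587591727
base corner tool [ 22.83085784 -27.80725085   7.02018196]
base corner tool [22.84303369 28.80066695  6.9845949 ]
[(286, [84, 235, 63]), (290, [88, 84, 82]), (294, [102, 18, 215]), (298, [140, 3, 223]), (302, [133, 9, 209]), (306, [132, 6, 228]), (310, [130, 7, 227]), (314, [138, 6, 226]), (318, [132, 6, 227]), (322, [130, 3, 226]), (326, [141, 9, 201]), (330, [128, 4, 229]), (334, [114, 6, 217]), (338, [88, 55, 112]), (342, [88, 234, 61])]
```

View pics/crop2.png

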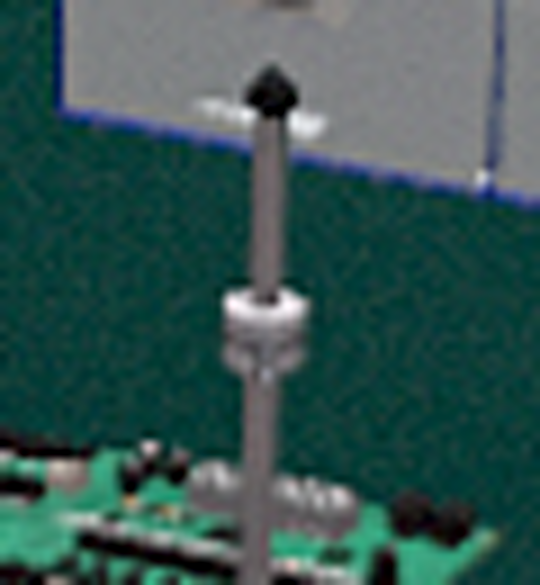

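The crop shows the collar with its dark ring line at crop row 332, about (329.2,196.4) in the full picture. Now I estimate the focus height in several ways and cross-check the pan.

```bash
python3 - <<'E'
from h import *
s=dict(np.load('s3.npz'));cw=cam('wrist',s);ct=cam('top');cs=cam('scene')
P0=np.array([550.2,1.0]);d=np.array([.845,.534]);tip=P0+77*d;post=P0+113.1*d
def zline(c,u,v,xy):
    P,_=tri([(np.array([*xy,0.]),np.array([0,0,1.])),ray(c,u,v)]);return P[2],_[0]
print('tip',tip,'post',post)
print('scene collar line',zline(cs,300+265/9-.5,160+332/9-.5,post))
print('scene collar top ring centre',zline(cs,300+266/9-.5,160+303/9-.5,post))
print('scene post knob',zline(cs,300+270/9-.5,160+62/9-.5,post))
im=np.load('w3.npy');save('crop3',cv2.resize(im[280:380,90:250],None,fx=5,fy=5,interpolation=cv2.INTER_CUBIC))
for n,c,box in (('top0',ct,(285,190,350,248)),('scene0',cs,(300,225,362,255))):
    t=np.load(n+'.npy');h=cv2.cvtColor(t,cv2.COLOR_RGB2HSV);m=((h[...,1]<14)&(h[...,2]>150)).astype(np.uint8)
    k=np.zeros_like(m);k[box[1]:box[3],box[0]:box[2]]=1;m*=k;m=cv2.morphologyEx(m,cv2.MORPH_CLOSE,np.ones((3,3)))
    cn=max(cv2.findContours(m,cv2.RETR_EXTERNAL,cv2.CHAIN_APPROX_NONE)[0],key=cv2.contourArea)
    W=np.array([onz(c,u,v,60)[:2] for u,v in cn[:,0]],np.float32);print(n,cv2.fitEllipse(W),cv2.boundingRect(cn))
    print(' pan expected at',proj(c,[*P0,60]),'post top',proj(c,[*post,204]))
E
```

```text
tip [615.265  42.118] post [645.7695  61.3954]
scene collar line (np.float64(132.60290294516412), np.float64(0.499218238952929))
scene collar top ring centre (np.float64(140.87852222459293), np.float64(0.5003157346939486))
scene post knob (np.float64(208.05401827355482), np.float64(0.0546485764277093))
top0 ((548.0219116210938, 0.08654379844665527), (100.25750732421875, 105.14973449707031), 74.21453094482422) (294, 196, 41, 44)
 pan expected at [313.78482162 215.43991523] post top [286.15654626 162.60585106]
scene0 ((554.3180541992188, -1.7285199165344238), (100.1464614868164, 114.19361877441406), 24.961374282836914) (308, 234, 54, 21)
 pan expected at [328.726927   243.73864829] post top [329.49058603 168.03678371]
```

View pics/crop3.png

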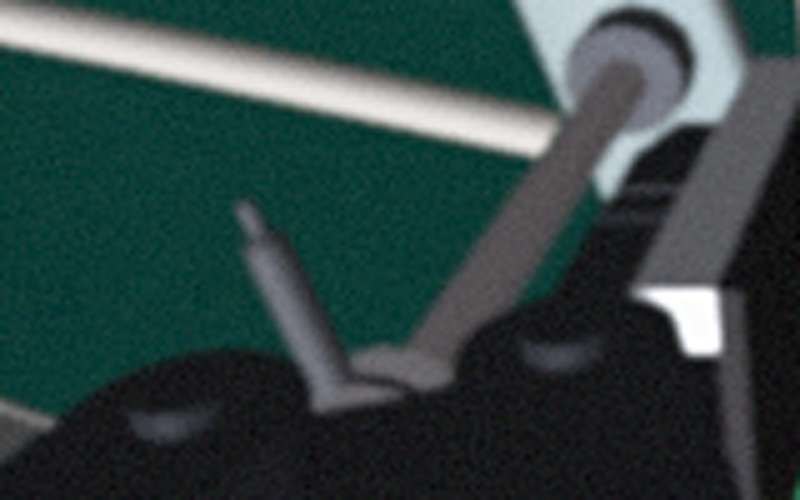

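The crop shows the pointer tip at crop (240,202), which is full (137.5,319.9).

```bash
python3 - <<'E'
from h import *
s=dict(np.load('s3.npz'));cw=cam('wrist',s)
P0=np.array([550.2,1.0])
for d in ([.845,.534],[.83,.557],[.86,.51]):
    d=np.array(d)/np.hypot(*d);xy=P0+77*d
    print(xy,tri([(np.array([*xy,0.]),np.array([0,0,1.])),ray(cw,137.5,319.9)]))
for z in (120,125,130,135,140,150):
    p=onz(cw,137.5,319.9,z)[:2]-P0;print(z,p,np.hypot(*p),p/np.hypot(*p))
for z in (0,4,8,12,16): 
    p=onz(cw,215.6,293,z)[:2]-P0;print('foot',z,np.hypot(*p),p/np.hypot(*p))
E
```

```text
[615.29166049  42.13484817] (array([615.03843511,  41.70543752, 131.00185941]), [np.float64(0.4985143980860924), np.float64(0.4985143980862576)])
[614.13721107  43.90726093] (array([613.64516628,  43.07286877, 133.50341507]), [np.float64(0.968668340407641), np.float64(0.9686683404075529)])
[616.42993524  40.27589183] (array([616.43654942,  40.28710793, 128.46065863]), [np.float64(0.01302107656815549), np.float64(0.013021076568169723)])
120 [71.76314531 36.0431661 ] 80.30603244732077 [0.89362085 0.44882265]
125 [68.50099874 37.96686854] 78.3190266510764 [0.87464058 0.48477197]
130 [65.23885217 39.89057098] 76.46806841007401 [0.85315156 0.52166312]
135 [61.97670561 41.81427343] 74.76326303618204 [0.82897272 0.55928904]
140 [58.71455904 43.73797587] 73.21482073952485 [0.80194909 0.59739238]
150 [52.1902659  47.58538076] 70.62713583382194 [0.73895487 0.67375493]
foot 0 117.88193530909187 [0.87276836 0.4881346 ]
foot 4 116.46331109494416 [0.86577854 0.50042734]
foot 8 115.06854784463728 [0.85843828 0.51291687]
foot 12 113.69852368366257 [0.85073275 0.5255985 ]
foot 16 112.35414360632261 [0.84264689 0.53846655]
```

Focus height comes out at about 131-132 mm. Next I move the sink over the pan at about (551.7,1.1).

Call:
{"method": "drive_tool", "body": {
  "increments": [
    {"tx":0.15,"ty":-0.6,"tz":0,"rx":0,"ry":0,"rz":0,"hand":255},
    {"tx":0.15,"ty":-0.6,"tz":0,"rx":0,"ry":0,"rz":0,"hand":255},
    {"tx":0.15,"ty":-0.6,"tz":0,"rx":0,"ry":0,"rz":0,"hand":255},
    {"tx":0.15,"ty":-0.6,"tz":0,"rx":0,"ry":0,"rz":0,"hand":255},
    {"tx":0.15,"ty":-0.6,"tz":0,"rx":0,"ry":0,"rz":0,"hand":255},
    {"tx":0.15,"ty":-0.6,"tz":0,"rx":0,"ry":0,"rz":0,"hand":255},
    {"tx":0.15,"ty":-0.6,"tz":0,"rx":0,"ry":0,"rz":0,"hand":255},
    {"tx":0,"ty":-0.28,"tz":0,"rx":0,"ry":0,"rz":0,"hand":255}
  ]
}}

```text
clock: 8.5
eef_pos: [551.9, 1.6, 195.3]
ee_rot: [-0.13, 0.991, -0.0, -0.0]
contact_force: [0.4, 0.1, -0.7]
grip_width: 52.5
```

Call:
{"method": "drive_tool", "body": {
  "increments": [
    {"tx":0,"ty":0,"tz":0.8,"rx":0,"ry":0,"rz":0,"hand":255},
    {"tx":0,"ty":0,"tz":0.8,"rx":0,"ry":0,"rz":0,"hand":255},
    {"tx":0,"ty":0,"tz":0.8,"rx":0,"ry":0,"rz":0,"hand":255},
    {"tx":0,"ty":0,"tz":0.6,"rx":0,"ry":0,"rz":0,"hand":255},
    {"tx":0,"ty":0,"tz":0.2,"rx":0,"ry":0,"rz":0,"hand":255},
    {"tx":0,"ty":0,"tz":0,"rx":0,"ry":0,"rz":0,"hand":255},
    {"tx":0,"ty":0,"tz":0,"rx":0,"ry":0,"rz":0,"hand":255},
    {"tx":0,"ty":0,"tz":0,"rx":0,"ry":0,"rz":0,"hand":255}
  ]
}}

```text
clock: 9.5
eef_pos: [552.4, 3.4, 100.0]
ee_rot: [-0.131, 0.991, 0.0, 0.001]
contact_force: [-0.4, -0.3, -0.3]
grip_width: 52.2
```

```bash
python3 - <<'E'
from h import *
s=bot.observe();im=bot.snapshot('wrist');save('w4',im);np.save('w4',im);np.savez('s4',**s)
print(s['clock'],s['eef_pos'],s['ee_rot'],s['contact_force'],s['grip_width'])
c=cam('wrist',s)
hsv=cv2.cvtColor(im,cv2.COLOR_RGB2HSV)
m=((hsv[...,1]<25)&(hsv[...,2]>150)).astype(np.uint8)
print(proj(c,[550.2,1,60]))
Rm=R.from_quat(s['ee_rot']).as_matrix()
ok=[proj(c,[550.2+52*np.cos(a),1+52*np.sin(a),60]) for a in np.linspace(0,6.28,60)]
o=im.copy()
for u,v in ok: cv2.circle(o,(int(round(u)),int(round(v))),1,(255,0,0),-1)
save('w4o',o)
E
```

```text
9.5 [552.41112967   3.39460797 100.04303287] [-1.31296989e-01  9.91342848e-01  2.15200251e-05  6.76864781e-04] [-0.44507373 -0.31258025 -0.30785479] 52.2161809045909
[323.31095191 266.23107676]
```

View pics/w4o.png

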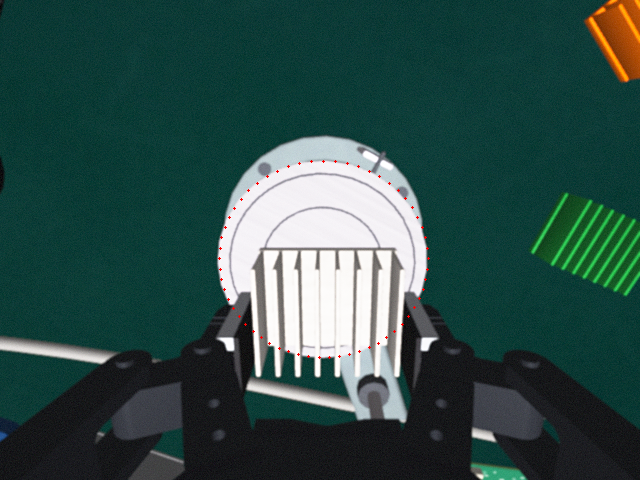

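The projected pan ring lies exactly on the pan rim, so the calibration holds. The sink is about 2 mm to the right of centre; I correct that and lower it slowly.

Call:
{"method": "drive_tool", "body": {
  "increments": [
    {"tx":0.04,"ty":-0.07,"tz":0.4,"rx":0,"ry":0,"rz":0,"hand":255},
    {"tx":0,"ty":0,"tz":0.3,"rx":0,"ry":0,"rz":0,"hand":255},
    {"tx":0,"ty":0,"tz":0.15,"rx":0,"ry":0,"rz":0,"hand":255},
    {"tx":0,"ty":0,"tz":0.1,"rx":0,"ry":0,"rz":0,"hand":255},
    {"tx":0,"ty":0,"tz":0.1,"rx":0,"ry":0,"rz":0,"hand":255},
    {"tx":0,"ty":0,"tz":0.1,"rx":0,"ry":0,"rz":0,"hand":255},
    {"tx":0,"ty":0,"tz":0.05,"rx":0,"ry":0,"rz":0,"hand":255},
    {"tx":0,"ty":0,"tz":0.05,"rx":0,"ry":0,"rz":0,"hand":255}
  ]
}}

```text
clock: 10.55
eef_pos: [551.4, 1.0, 61.8]
ee_rot: [-0.131, 0.991, 0.0, 0.0]
contact_force: [-0.2, 0.2, -0.3]
grip_width: 52.4
```

```bash
python3 - <<'E'
from h import *
F=[]
for i in range(6):
    s=bot.observe();F.append(s['contact_force']);im=bot.snapshot('wrist')
print(s['clock'],s['eef_pos'],np.mean(F,0),s['grip_width'])
c=cam('wrist',s);np.save('w5',im);save('w5',im)
hsv=cv2.cvtColor(im,cv2.COLOR_RGB2HSV)
m=((hsv[...,1]<25)&(hsv[...,2]>195)).astype(np.uint8);m[300:]=0
cn=max(cv2.findContours(m,cv2.RETR_EXTERNAL,cv2.CHAIN_APPROX_NONE)[0],key=cv2.contourArea)[:,0]
cn=cn[(cn[:,1]<235)&(cn[:,1]>100)]
from scipy.optimize import least_squares
for z in (60,56,52,48,44):
    W=np.array([onz(c,u,v,z)[:2] for u,v in cn])
    f=least_squares(lambda p:np.hypot(*(W-p[:2]).T)-p[2],[550,1,52],loss='soft_l1');print(z,f.x.round(1),len(cn))
E
```

```text
10.8 [551.33780119   1.04411202  61.87534694] [-0.25815589 -0.044349   -0.38234361] 52.48803042442061
60 [551.4   0.6  46.5] 256
56 [553.2   1.   47.7] 256
52 [555.    1.5  48.9] 256
48 [556.7   2.   50.1] 256
44 [558.5   2.5  51.3] 256
```

Call:
{"method": "drive_tool", "body": {
  "increments": [
    {"tx":0,"ty":0,"tz":0.05,"rx":0,"ry":0,"rz":0,"hand":255},
    {"tx":0,"ty":0,"tz":0.05,"rx":0,"ry":0,"rz":0,"hand":255},
    {"tx":0,"ty":0,"tz":0,"rx":0,"ry":0,"rz":0,"hand":255},
    {"tx":0,"ty":0,"tz":0,"rx":0,"ry":0,"rz":0,"hand":95},
    {"tx":0,"ty":0,"tz":0,"rx":0,"ry":0,"rz":0,"hand":85},
    {"tx":0,"ty":0,"tz":0,"rx":0,"ry":0,"rz":0,"hand":75},
    {"tx":0,"ty":0,"tz":0,"rx":0,"ry":0,"rz":0,"hand":50},
    {"tx":0,"ty":0,"tz":0,"rx":0,"ry":0,"rz":0,"hand":0}
  ]
}}

```text
clock: 11.85
eef_pos: [551.3, 1.0, 58.8]
ee_rot: [-0.131, 0.991, 0.0, 0.0]
contact_force: [-0.1, 0.5, -0.1]
grip_width: 84.0
```

Call:
{"method": "drive_tool", "body": {
  "increments": [
    {"tx":0,"ty":0,"tz":0,"rx":0,"ry":0,"rz":0,"hand":0},
    {"tx":0,"ty":0,"tz":0,"rx":0,"ry":0,"rz":0,"hand":0},
    {"tx":0,"ty":0,"tz":-0.3,"rx":0,"ry":0,"rz":0,"hand":0},
    {"tx":0,"ty":0,"tz":-0.6,"rx":0,"ry":0,"rz":0,"hand":0},
    {"tx":0,"ty":0,"tz":-0.9,"rx":0,"ry":0,"rz":0,"hand":0},
    {"tx":0,"ty":0,"tz":-0.9,"rx":0,"ry":0,"rz":0,"hand":0},
    {"tx":0,"ty":0,"tz":-0.9,"rx":0,"ry":0,"rz":0,"hand":0},
    {"tx":0,"ty":0,"tz":-0.9,"rx":0,"ry":0,"rz":0,"hand":0}
  ]
}}

```text
clock: 12.85
eef_pos: [551.4, 0.9, 196.2]
ee_rot: [-0.131, 0.991, 0.0, 0.001]
contact_force: [-0.0, 0.2, -0.5]
grip_width: 85.7
```

```bash
python3 - <<'E'
from sink import *
bot.snapshot('top')
s=bot.observe();im=bot.snapshot('wrist');np.save('w6',im);save('w6',im);np.savez('s6',**s)
print(s['clock'],s['eef_pos'],s['contact_force'],s['grip_width'])
E
```

```text
12.9 [553.52883232   0.99041577 199.80384359] [0.67058188 0.0176976  3.07083264] 85.43466864396743
```

View pics/w6.png

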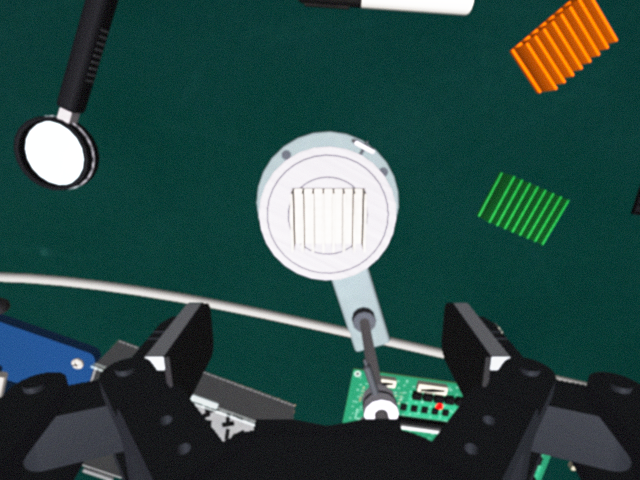

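The sink stands centred on the pan: its columns 292-364 are centred at 328 and the pan's at 327.5. The loupe lens is at (57,152), with its handle running up to (95,0). Next I measure the loupe.

```bash
cat > lp.py <<'E'
from h import *
def loupe(im,c,lensbox,hbox):
    hsv=cv2.cvtColor(im,cv2.COLOR_RGB2HSV)
    def big(m,b):
        k=np.zeros_like(m);k[b[1]:b[3],b[0]:b[2]]=1;m=m*k
        n,l,st,_=cv2.connectedComponentsWithStats(m);return l==1+np.argmax(st[1:,4])
    m=((hsv[...,1]<40)&(hsv[...,2]>170)).astype(np.uint8)
    L=big(cv2.morphologyEx(m,cv2.MORPH_OPEN,np.ones((7,7))),lensbox)
    W=np.array([onz(c,u,v,9)[:2] for v,u in np.argwhere(L)],np.float32)
    print('lens',cv2.minEnclosingCircle(W),W.mean(0),'D',2*np.sqrt(cv2.contourArea(cv2.convexHull(W))/np.pi))
    g=((im.max(2)<60)&(hsv[...,1]<110)).astype(np.uint8)
    H=big(cv2.morphologyEx(g,cv2.MORPH_CLOSE,np.ones((7,7))),hbox)
    Wh=np.array([onz(c,u,v,18)[:2] for v,u in np.argwhere(H)],np.float32)
    r=cv2.minAreaRect(Wh);vx,vy,x0,y0=cv2.fitLine(Wh,cv2.DIST_L2,0,.01,.01).ravel()
    print('handle',r,'dir',vx,vy,'mean',x0,y0)
    l=W.mean(0);d=np.array([x0,y0])-l;print('lens->handlemean',np.hypot(*d),d/np.hypot(*d))
    return l
E
python3 - <<'E'
from lp import *
s=dict(np.load('s6.npz'));im=np.load('w6.npy');c=cam('wrist',s)
loupe(im,c,(10,105,105,195),(55,0,125,108))
t=np.load('top0.npy');loupe(t,cam('top'),(386,198,416,226),(385,225,408,268))
# sink in pan check
from sink import sink
h=cv2.cvtColor(im,cv2.COLOR_RGB2HSV)
u0=np.mean([292,364]);P=onz(c,328,250,77);print('front fin top mid',P, 'centre', P[:2]+21*R.from_quat(s['ee_rot']).as_matrix()[:2,0])
E
```

```text
lens ((567.6577758789062, -231.10409545898438), 26.256855010986328) [ 567.65436 -232.24034] D 49.7921452870112
handle ((484.05340576171875, -208.0464324951172), (22.045202255249023, 91.06564331054688), 78.97210693359375) dir 0.9747321 -0.22337711 mean 483.45563 -208.11328
lens->handlemean 87.58733 [-0.9613117  0.2754629]
lens ((566.333251953125, -230.37632751464844), 27.086612701416016) [ 566.7532 -230.5145] D 50.435972704357646
handle ((481.48779296875, -211.76828002929688), (17.317047119140625, 98.50455474853516), 79.54808044433594) dir 0.9815324 -0.19129606 mean 479.03305 -211.47885
lens->handlemean 89.76177 [-0.9772548  0.2120685]
front fin top mid [569.00859783   5.95680132  77.        ] centre [5.48730962e+02 4.98260324e-01]
```

Call:
{"method": "drive_tool", "body": {
  "increments": [
    {"tx":0.57,"ty":-0.9,"tz":0,"rx":0,"ry":0,"rz":0,"hand":0},
    {"tx":0.57,"ty":-0.9,"tz":0,"rx":0,"ry":0,"rz":0,"hand":0},
    {"tx":0.57,"ty":-0.9,"tz":0,"rx":0,"ry":0,"rz":0,"hand":0},
    {"tx":0.57,"ty":-0.9,"tz":0,"rx":0,"ry":0,"rz":0,"hand":0},
    {"tx":0.57,"ty":-0.9,"tz":0,"rx":0,"ry":0,"rz":0,"hand":0},
    {"tx":0.57,"ty":-0.9,"tz":0,"rx":0,"ry":0,"rz":0,"hand":0},
    {"tx":0.57,"ty":-0.9,"tz":0,"rx":0,"ry":0,"rz":0,"hand":0},
    {"tx":0,"ty":0,"tz":0,"rx":0,"ry":0,"rz":0,"hand":0}
  ]
}}

```text
clock: 13.95
eef_pos: [483.5, -215.4, 194.1]
ee_rot: [-0.129, 0.992, -0.0, -0.0]
contact_force: [-0.4, 0.3, 0.0]
grip_width: 85.5
```

Call:
{"method": "drive_tool", "body": {
  "increments": [
    {"tx":0,"ty":0,"tz":0.5,"rx":0,"ry":0,"rz":0.93,"hand":0},
    {"tx":0,"ty":0,"tz":0.5,"rx":0,"ry":0,"rz":0.93,"hand":0},
    {"tx":0,"ty":0,"tz":0.4,"rx":0,"ry":0,"rz":0.92,"hand":0},
    {"tx":0,"ty":0,"tz":0,"rx":0,"ry":0,"rz":0,"hand":0},
    {"tx":0,"ty":0,"tz":0,"rx":0,"ry":0,"rz":0,"hand":0},
    {"tx":0,"ty":0,"tz":0,"rx":0,"ry":0,"rz":0,"hand":0},
    {"tx":0,"ty":0,"tz":0,"rx":0,"ry":0,"rz":0,"hand":0},
    {"tx":0,"ty":0,"tz":0,"rx":0,"ry":0,"rz":0,"hand":0}
  ]
}}

```text
clock: 14.95
eef_pos: [485.0, -212.7, 152.0]
ee_rot: [0.111, 0.994, 0.0, 0.0]
contact_force: [-0.1, 1.0, -0.0]
grip_width: 85.2
```

```bash
python3 - <<'E'
from lp import *
s=bot.observe();im=bot.snapshot('wrist');np.save('w7',im);save('w7',im);np.savez('s7',**s)
print(s['clock'],s['eef_pos'],s['ee_rot'],s['contact_force']);c=cam('wrist',s)
Rm=R.from_quat(s['ee_rot']).as_matrix();print(Rm.round(3))
pts={k:proj(c,p).astype(int) for k,p in dict(lens=[567.2,-231,9],grip=[484.3,-212.3,18],h0=[530.2,-223,18],h1=[434.6,-201,18]).items()};print(pts)
l=pts['lens'];a=np.minimum(pts['h0'],pts['h1'])-25;b=np.maximum(pts['h0'],pts['h1'])+25;a=np.maximum(a,0)
try: loupe(im,c,(l[0]-70,l[1]-60,l[0]+70,l[1]+60),(a[0],a[1],b[0],b[1]))
except Exception as e: print(e)
# handle edges per row
g=im.max(2).astype(int)
for v in range(a[1],b[1],12):
    k=np.where(im[v,max(a[0],0):b[0]].max(1)<50)[0]; 
    if len(k): print(v,k.min()+a[0],k.max()+a[0],len(k))
E
```

```text
14.95 [ 485.00361152 -212.73872875  152.00198253] [1.10547460e-01 9.93870827e-01 1.19363409e-05 1.95513795e-04] [-0.10356752  1.01500173 -0.03060628]
[[-0.976  0.22   0.   ]
 [ 0.22   0.976 -0.   ]
 [-0.     0.    -1.   ]]
{'lens': array([326, 322]), 'grip': array([326, 224]), 'h0': array([326, 284]), 'h1': array([326, 153])}
lens ((568.2691040039062, -230.00448608398438), 26.730796813964844) [ 568.45667 -229.9753 ] D 51.31608222659974
handle ((491.2930603027344, -216.2123260498047), (25.02658462524414, 118.52446746826172), 71.90056610107422) dir 0.95777714 -0.2875116 mean 487.15765 -216.31563
lens->handlemean 82.43856 [-0.98617697  0.16569513]
164 313 334 3
176 314 335 5
188 314 334 4
200 315 334 3
212 316 335 3
224 315 335 4
236 316 336 5
248 316 336 6
260 317 336 3
272 317 336 5
296 310 349 11
```

The handle is centred under the jaws to within 1 mm and 1.5°. The lens is 85 mm away, as expected. I descend.

Call:
{"method": "drive_tool", "body": {
  "increments": [
    {"tx":0,"ty":-0.02,"tz":0.9,"rx":0,"ry":0,"rz":-0.15,"hand":0},
    {"tx":0,"ty":0,"tz":0.9,"rx":0,"ry":0,"rz":0,"hand":0},
    {"tx":0,"ty":0,"tz":0.9,"rx":0,"ry":0,"rz":0,"hand":0},
    {"tx":0,"ty":0,"tz":0.9,"rx":0,"ry":0,"rz":0,"hand":0},
    {"tx":0,"ty":0,"tz":0.8,"rx":0,"ry":0,"rz":0,"hand":0},
    {"tx":0,"ty":0,"tz":0.5,"rx":0,"ry":0,"rz":0,"hand":0},
    {"tx":0,"ty":0,"tz":0,"rx":0,"ry":0,"rz":0,"hand":60},
    {"tx":0,"ty":0,"tz":0,"rx":0,"ry":0,"rz":0,"hand":120}
  ],
  "force": 70
}}

```text
clock: 16.0
eef_pos: [485.4, -213.6, 5.5]
ee_rot: [0.098, 0.995, -0.0, 0.001]
contact_force: [0.9, 0.6, 0.3]
grip_width: 51.6
```

Call:
{"method": "drive_tool", "body": {
  "increments": [
    {"tx":0,"ty":0,"tz":0,"rx":0,"ry":0,"rz":0,"hand":160},
    {"tx":0,"ty":0,"tz":0,"rx":0,"ry":0,"rz":0,"hand":175},
    {"tx":0,"ty":0,"tz":0,"rx":0,"ry":0,"rz":0,"hand":190},
    {"tx":0,"ty":0,"tz":0,"rx":0,"ry":0,"rz":0,"hand":205},
    {"tx":0,"ty":0,"tz":0,"rx":0,"ry":0,"rz":0,"hand":220},
    {"tx":0,"ty":0,"tz":0,"rx":0,"ry":0,"rz":0,"hand":255},
    {"tx":0,"ty":0,"tz":0,"rx":0,"ry":0,"rz":0,"hand":255},
    {"tx":0,"ty":0,"tz":0,"rx":0,"ry":0,"rz":0,"hand":255}
  ]
}}

```text
clock: 17.0
eef_pos: [484.9, -213.4, 5.2]
ee_rot: [0.098, 0.995, 0.0, 0.0]
contact_force: [-1.2, 0.4, 4.9]
grip_width: 14.0
```

The loupe is gripped at 14 mm with TCP z at 5.2, so the lens middle is 3.8 mm above the TCP. I lift it clear and then take another look at the pointer from a second vantage point.

Call:
{"method": "drive_tool", "body": {
  "increments": [
    {"tx":0,"ty":0,"tz":-0.4,"rx":0,"ry":0,"rz":0,"hand":255},
    {"tx":0,"ty":0,"tz":-0.9,"rx":0,"ry":0,"rz":0,"hand":255},
    {"tx":0,"ty":0,"tz":-1,"rx":0,"ry":0,"rz":0,"hand":255},
    {"tx":0,"ty":0,"tz":-1,"rx":0,"ry":0,"rz":0,"hand":255},
    {"tx":0,"ty":0,"tz":-1,"rx":0,"ry":0,"rz":0,"hand":255},
    {"tx":0,"ty":0,"tz":-1,"rx":0,"ry":0,"rz":0,"hand":255},
    {"tx":0,"ty":0,"tz":-1,"rx":0,"ry":0,"rz":0,"hand":255},
    {"tx":0,"ty":0,"tz":-0.9,"rx":0,"ry":0,"rz":0,"hand":255}
  ]
}}

```text
clock: 18.0
eef_pos: [484.5, -213.2, 222.4]
ee_rot: [0.098, 0.995, 0.0, 0.0]
contact_force: [-0.2, 0.2, -1.2]
grip_width: 13.9
```

Call:
{"method": "drive_tool", "body": {
  "increments": [
    {"tx":-0.2,"ty":0.4,"tz":0,"rx":0,"ry":0,"rz":0,"hand":255},
    {"tx":-0.46,"ty":0.9,"tz":0,"rx":0,"ry":0,"rz":0,"hand":255},
    {"tx":-0.46,"ty":0.95,"tz":0,"rx":0,"ry":0,"rz":0,"hand":255},
    {"tx":-0.46,"ty":0.95,"tz":0,"rx":0,"ry":0,"rz":0,"hand":255},
    {"tx":-0.46,"ty":0.95,"tz":0,"rx":0,"ry":0,"rz":0,"hand":255},
    {"tx":-0.46,"ty":0.9,"tz":0,"rx":0,"ry":0,"rz":0,"hand":255},
    {"tx":-0.27,"ty":0.7,"tz":0,"rx":0,"ry":0,"rz":0,"hand":255},
    {"tx":0,"ty":0,"tz":0,"rx":0,"ry":0,"rz":0,"hand":255}
  ]
}}

```text
clock: 19.0
eef_pos: [600.1, -57.7, 219.8]
ee_rot: [0.096, 0.995, 0.0, -0.001]
contact_force: [-0.2, -0.4, -1.1]
grip_width: 13.9
```

```bash
python3 - <<'E'
from h import *
bot.snapshot('top');bot.snapshot('top')
s=bot.observe();im=bot.snapshot('wrist');np.save('w8',im);save('w8',im);np.savez('s8',**s)
print(s['clock'],s['eef_pos'],s['ee_rot'],s['contact_force'],s['grip_width'],s['dq'].round(3));c=cam('wrist',s)
u,v=proj(c,[615.2,42,131]);print(u,v)
u,v=int(u),int(v);a,b=max(0,v-70),max(0,u-100);print('origin',b,a)
x=im[a:v+70,b:u+100];save('w8c',cv2.resize(np.hstack([x]),None,fx=4,fy=4,interpolation=cv2.INTER_CUBIC))
E
```

```text
19.1 [599.09415882 -60.91415403 220.30807877] [ 9.79228151e-02  9.95193754e-01 -3.83377720e-04 -6.05660459e-04] [ 0.15406566 -0.7288434  -0.59861419] 14.867268045702382 [ 0.013 -0.012  0.013  0.005  0.    -0.001  0.002]
494.1638923791752 236.889163664969
origin 394 166
```

View pics/w8c.png

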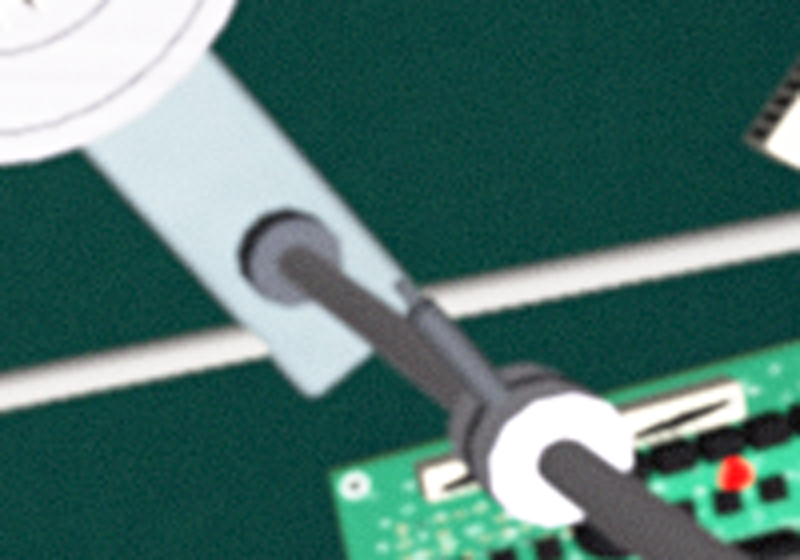

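The pointer tip is at crop (400,283), full (493.6,236.4). That is within 1 px of the prediction for z = 131. Now I triangulate it with the earlier ray.

```bash
python3 - <<'E'
from h import *
c3=cam('wrist',dict(np.load('s3.npz')));c8=cam('wrist',dict(np.load('s8.npz')));cs=cam('scene')
P,e=tri([ray(c3,137.5,319.9),ray(c8,493.6,236.4)]);print(P,e,np.hypot(*(P[:2]-[550.2,1])))
for z in (127,129,131,133,135): print(z,onz(c8,493.6,236.4,z),np.hypot(*(onz(c8,493.6,236.4,z)[:2]-[550.2,1])))
s=bot.observe();print(s['eef_pos'])
E
```

```text
[614.6272767   41.56044113 131.14787959] [np.float64(0.13369207367753153), np.float64(0.1336920736775273)] 76.13161871001256
127 [616.26986783  43.20645224 127.        ] 78.40033192065832
129 [615.54241392  42.44383188 129.        ] 77.37714299090197
131 [614.81496001  41.68121152 131.        ] 76.35479046928195
133 [614.0875061   40.91859116 133.        ] 75.33330840863013
135 [613.36005219  40.15597079 135.        ] 74.31273270429509
[599.01059118 -61.53193908 220.51486982]
```

Call:
{"method": "drive_tool", "body": {
  "increments": [
    {"tx":0.4,"ty":0.14,"tz":0,"rx":0,"ry":0,"rz":0,"hand":255},
    {"tx":0.8,"ty":0.28,"tz":0,"rx":0,"ry":0,"rz":0,"hand":255},
    {"tx":0.8,"ty":0.28,"tz":0,"rx":0,"ry":0,"rz":0,"hand":255},
    {"tx":0.8,"ty":0.28,"tz":0,"rx":0,"ry":0,"rz":0,"hand":255},
    {"tx":0.8,"ty":0.28,"tz":0,"rx":0,"ry":0,"rz":0,"hand":255},
    {"tx":0.8,"ty":0.28,"tz":0,"rx":0,"ry":0,"rz":0,"hand":255},
    {"tx":0.4,"ty":0.14,"tz":0,"rx":0,"ry":0,"rz":0,"hand":255},
    {"tx":0.07,"ty":0.04,"tz":0,"rx":0,"ry":0,"rz":0,"hand":255}
  ]
}}

```text
clock: 20.15
eef_pos: [466.0, 18.8, 221.0]
ee_rot: [0.098, 0.995, 0.0, 0.0]
contact_force: [0.5, 0.1, -1.0]
grip_width: 14.3
```

Call:
{"method": "drive_tool", "body": {
  "increments": [
    {"tx":0,"ty":0,"tz":0.3,"rx":0,"ry":0,"rz":0,"hand":255},
    {"tx":0,"ty":0,"tz":0.6,"rx":0,"ry":0,"rz":0,"hand":255},
    {"tx":0,"ty":0,"tz":0.6,"rx":0,"ry":0,"rz":0,"hand":255},
    {"tx":0,"ty":0,"tz":0.6,"rx":0,"ry":0,"rz":0,"hand":255},
    {"tx":0,"ty":0,"tz":0.5,"rx":0,"ry":0,"rz":0,"hand":255},
    {"tx":0,"ty":0,"tz":0.3,"rx":0,"ry":0,"rz":0,"hand":255},
    {"tx":0,"ty":0,"tz":0,"rx":0,"ry":0,"rz":0,"hand":255},
    {"tx":0,"ty":0,"tz":0,"rx":0,"ry":0,"rz":0,"hand":255}
  ]
}}

```text
clock: 21.15
eef_pos: [467.0, 18.9, 134.2]
ee_rot: [0.098, 0.995, 0.0, 0.0]
contact_force: [0.0, 0.8, -1.1]
grip_width: 14.3
```

```bash
python3 - <<'E'
from h import *
s=bot.observe();ims={n:bot.snapshot(n) for n in('scene','top','wrist')}
E=np.mean([bot.observe()['eef_pos'] for _ in range(1)],0);print(s['clock'],s['eef_pos'],E,s['ee_rot'],s['contact_force'],s['grip_width'])
Rm=R.from_quat(s['ee_rot']).as_matrix();L=s['eef_pos']+Rm@[-85,0,-3.8];print('lens by FK',L)
for n,im in ims.items():
    np.save('f_'+n,im);save('f_'+n,im);c=cam(n,s);print(n,'lens at',proj(c,L).round(1),'handle end',proj(c,s['eef_pos']+Rm@[51,0,-3.8]).round(1))
    h=cv2.cvtColor(im,cv2.COLOR_RGB2HSV);u,v=proj(c,L).astype(int)
    b=(max(u-60,0),max(v-40,0),u+60,v+40)
    if n!='wrist':
        m=((im.max(2)<50)).astype(np.uint8);d=cv2.absdiff(im,np.load(n+'0.npy')).max(2)>40
        m=(m&d);k=np.zeros_like(m);k[b[1]:b[3],b[0]:b[2]]=1;m=cv2.morphologyEx(m*k,cv2.MORPH_CLOSE,np.ones((3,3)))
        nn,l,st,ce=cv2.connectedComponentsWithStats(m)
        for i in range(1,nn):
            if st[i,4]>25: print('  dark',st[i],ce[i].round(1))
E
```

```text
21.15 [467.00315506  18.85798737 134.20096162] [466.960611    18.90779963 134.332099  ] [9.77207778e-02 9.95213781e-01 1.24885406e-04 4.04387855e-04] [ 0.0083127   0.83074465 -1.11877135] 14.295660384702407
lens by FK [550.3765863    2.32431351 138.0673025 ]
scene lens at [329.4 212. ] handle end [285.6 229.3]
  dark [305 172  15   5  49] [312.2 173.3]
  dark [280 176  25  25 303] [291.6 187.2]
  dark [306 198  35  25 204] [316.3 212.6]
  dark [285 210  19  23 172] [295.1 223.1]
  dark [321 211  22  10 127] [331.5 215.9]
top lens at [313.  209.9] handle end [301.7 266.8]
wrist lens at [326.3 481.4] handle end [326.2 182.2]
```

```bash
cat > chk.py <<'E'
from h import *
def chk(im,im0,L,c):
    d=(cv2.absdiff(cv2.GaussianBlur(im,(3,3),0),cv2.GaussianBlur(im0,(3,3),0)).max(2)>25).astype(np.uint8)
    d=cv2.morphologyEx(d,cv2.MORPH_OPEN,np.ones((2,2)))
    a=np.linspace(0,2*np.pi,360)
    pts=np.array([proj(c,L+[30*np.cos(t),30*np.sin(t),z]) for z in(-9,9) for t in a],np.float32)
    h=cv2.convexHull(pts);k=np.zeros(im.shape[:2],np.uint8);cv2.fillPoly(k,[np.round(h*16).astype(int)],255,shift=4)
    x,y,w,H=cv2.boundingRect(h);print('expected bbox',x,y,w,H)
    for u in range(x,x+w+6,3):
        col=np.where(d[y-25:y+H,u])[0]; e=np.where(k[:,u])[0]; dk=np.where(im[y-8:y+H+8,u].max(1)<60)[0]+y-8
        print(u,'exp',(e.min(),e.max()) if len(e) else None,'chg top',col.min()+y-25 if len(col) else None,'dark',(dk.min(),dk.max()) if len(dk) else None)
E
python3 - <<'E'
from chk import *
im=np.load('f_scene.npy');L=np.array([550.4,2.3,138.1]);chk(im,np.load('scene0.npy'),L,cam('scene'))
# top: lens white disk
t=np.load('f_top.npy');h=cv2.cvtColor(t,cv2.COLOR_RGB2HSV);c=cam('top')
pts=np.array([proj(c,L+[30*np.cos(a),30*np.sin(a),9]) for a in np.linspace(0,6.28,60)]);print('top exp ring bbox',pts.min(0),pts.max(0))
m=(t.max(2)<60).astype(np.uint8);m[:190]=0;m[222:]=0;m[:,:290]=0;m[:,338:]=0
n,l,st,ce=cv2.connectedComponentsWithStats(m)
print([(st[i].tolist(),ce[i].round(1).tolist()) for i in range(1,n) if st[i,4]>15])
E
```

```text
expected bbox 315 203 28 19
315 exp None chg top 178 dark (np.int64(195), np.int64(225))
318 exp (np.int64(205), np.int64(219)) chg top 178 dark (np.int64(195), np.int64(225))
321 exp (np.int64(204), np.int64(220)) chg top 180 dark (np.int64(195), np.int64(223))
324 exp (np.int64(204), np.int64(221)) chg top 185 dark (np.int64(195), np.int64(224))
327 exp (np.int64(203), np.int64(221)) chg top 187 dark (np.int64(204), np.int64(219))
330 exp (np.int64(203), np.int64(221)) chg top 189 dark (np.int64(204), np.int64(227))
333 exp (np.int64(204), np.int64(221)) chg top 205 dark (np.int64(202), np.int64(228))
336 exp (np.int64(204), np.int64(221)) chg top 206 dark (np.int64(196), np.int64(226))
339 exp (np.int64(205), np.int64(220)) chg top 207 dark (np.int64(200), np.int64(218))
342 exp (np.int64(206), np.int64(218)) chg top 209 dark (np.int64(196), np.int64(224))
345 exp None chg top None dark (np.int64(196), np.int64(219))
348 exp None chg top None dark (np.int64(195), np.int64(228))
top exp ring bbox [300.1116958  196.60624549] [325.85322193 221.96210712]
[]
```

```bash
python3 - <<'E'
from h import *
im=np.load('f_scene.npy');np.set_printoptions(linewidth=220)
print('cols',list(range(300,346,3)))
for v in range(198,238): print(v,im[v,300:346:3].max(1))
c=cam('scene');L=np.array([550.4,2.3,138.1])
a=np.linspace(0,2*np.pi,361)
X=np.array([-.981,.195,0])
for z in(-9,0,9):
    p=np.array([proj(c,L+[30*np.cos(t),30*np.sin(t),z]) for t in a]);print(z,[(u,p[np.abs(p[:,0]-u)<.7,1].max().round(1)) for u in range(318,342,3)])
for t in (38,60,136): print(t,[proj(c,L+X*t+[0,0,z]).round(1) for z in(-9,9)])
E
```

```text
cols [300, 303, 306, 309, 312, 315, 318, 321, 324, 327, 330, 333, 336, 339, 342, 345]
198 [ 56  31  34  31  33  33  35  40  27  82 100  81  61  60  67  69]
199 [ 71  21  40  34  32  37  33  28  40 117 102  97  61  64  56  60]
200 [ 64  39  28  40  40  35  31  32  52 135 104  78  65  59  66  67]
201 [ 63  42  40  42  33  33  29  41  51 110 111  63  60  64  62  63]
202 [ 52  31  27  50  35  38  33  29  61  94 105  58  59  59  60  62]
203 [46 32 39 69 34 41 36 22 61 67 67 54 61 57 68 57]
204 [27 40 33 45 36 31 46 41 28 26 41 24 52 64 61 63]
205 [33 36 30 37 32 33 47 31 18 14 21 24 24 54 59 59]
206 [40 25 35 39 44 38 29 11  1  0  0  0 17 27 68 61]
207 [ 30  26  38  35  34  11  28   0 134 241 240 157   2  20  51  55]
208 [ 33  29  38  43  39  35  11 228 232 243 244 235 208   4  48  60]
209 [ 37  82  27  35  43  97  83 249 238 233 234 239 243 132  37  61]
210 [ 20 135  39  35  57 112  48 250 238 232 235 235 244 205  29  62]
211 [ 33 116  50  33  35 109   4 177 246 245 242 245 234 135  23  61]
212 [ 26 100  50  37  31  71 111  27 178 187 204 190 159  15  85  64]
213 [ 34 106  46  40  26  34
[... 1806 characters left out ...]
27, np.float64(220.9)), (330, np.float64(221.0)), (333, np.float64(221.0)), (336, np.float64(220.6)), (339, np.float64(219.9))]
0 [(318, np.float64(214.9)), (321, np.float64(216.1)), (324, np.float64(216.8)), (327, np.float64(217.1)), (330, np.float64(217.3)), (333, np.float64(217.2)), (336, np.float64(216.9)), (339, np.float64(216.2))]
9 [(318, np.float64(211.1)), (321, np.float64(212.3)), (324, np.float64(213.0)), (327, np.float64(213.3)), (330, np.float64(213.5)), (333, np.float64(213.4)), (336, np.float64(213.1)), (339, np.float64(212.5))]
38 [array([317.7, 220.4]), array([317.9, 212.8])]
60 [array([310.8, 223.1]), array([310.9, 215.5])]
136 [array([285.6, 233.2]), array([285.6, 225.3])]
```

The metal line on the ring sits at row 216.4 in the scene view, against 217.2 expected if level. That puts the lens +1.9 mm in the scene camera's terms, and the same camera biased the collar by +1.6 mm. So the loupe is level in the hand, and both methods say it must drop 7.1-7.4 mm.

Call:
{"method": "drive_tool", "body": {
  "increments": [
    {"tx":0.02,"ty":-0.05,"tz":0.08,"rx":0,"ry":0,"rz":0,"hand":255},
    {"tx":0,"ty":0,"tz":0.08,"rx":0,"ry":0,"rz":0,"hand":255},
    {"tx":0,"ty":0,"tz":0.08,"rx":0,"ry":0,"rz":0,"hand":255},
    {"tx":0,"ty":0,"tz":0,"rx":0,"ry":0,"rz":0,"hand":255},
    {"tx":0,"ty":0,"tz":0,"rx":0,"ry":0,"rz":0,"hand":255},
    {"tx":0,"ty":0,"tz":0,"rx":0,"ry":0,"rz":0,"hand":255},
    {"tx":0,"ty":0,"tz":0,"rx":0,"ry":0,"rz":0,"hand":255},
    {"tx":0,"ty":0,"tz":0,"rx":0,"ry":0,"rz":0,"hand":255}
  ]
}}

```text
clock: 22.3
eef_pos: [465.7, 17.5, 126.6]
ee_rot: [0.098, 0.995, 0.0, 0.0]
contact_force: [0.2, 0.3, -1.0]
grip_width: 14.2
```

```bash
python3 - <<'E'
from h import *
s=bot.observe();im=bot.snapshot('scene');Rm=R.from_quat(s['ee_rot']).as_matrix();L=s['eef_pos']+Rm@[-85,0,-3.8]
print(s['clock'],L,s['contact_force'],s['grip_width'],abs(s['dq']).max(),Rm[:,2].round(4))
c=cam('scene');im0=np.load('scene0.npy')
for u in (323,326,329,332,335): print(u,im[212:226,u].max(1))
p=np.array([proj(c,L+[30*np.cos(t),30*np.sin(t),0]) for t in np.linspace(0,6.28,361)]);print('front line exp',p[np.abs(p[:,0]-329)<1,1].max())
# collar line in the first picture, post columns 327..332
for v in range(190,204): print(v,im0[v,324:336].max(1))
# bystanders unmoved
for n,b in dict(cells=(195,190,235,235),tape=(485,285,540,325)).items(): print(n,np.abs(im[b[1]:b[3],b[0]:b[2]].astype(int)-im0[b[1]:b[3],b[0]:b[2]]).mean())
E
```

```text
22.3 [549.08154237   0.97956378 130.43068782] [ 0.24130103  0.34775944 -1.02412038] 14.225512555934062 0.0017783107848714462 [ 1.e-04  0.e+00 -1.e+00]
323 [243 238 245 182  34   0   9 133  91  16  20  21  93  63]
326 [238 234 240 226 144   0  11  79  85  45  16  37  65  95]
329 [239 233 236 248 182   6  21  19 148  99  17  11 103  93]
332 [242 234 235 251 182   0  18  14 149 100  14  30  20  27]
335 [239 238 242 210 109   8  17  60  83  48  12  74  51   7]
front line exp 220.81391726152492
190 [ 60  62  57  70  97 106 107  80  63  58  59  60]
191 [ 59  47  43  49  88 108 102  62  45  50  66  57]
192 [ 48 122 136 160 114  96  90 178 130  60  56  58]
193 [ 79 231 237 191 111  84  72 221 233 177  88  52]
194 [ 66 193 230 232 203 191 215 239 236 178  83  57]
195 [ 60 118 156 177 178 181 193 181 168 119  65  48]
196 [ 60 107 117 113 128 137 138 120 120  93  68  56]
197 [ 56  75 102 109 112 115 123 116  93  68  61  56]
198 [ 69 105  98  82  77 108 103  81  94  79  62  56]
199 [ 73 122 120 115  81 111 101 115 121  98  68  59]
200 [ 63 100 122 137  96 104 109 129 113  79  59  57]
201 [ 58  63  81 112  82 154 112  82  74  60  60  63]
202 [ 60  51  51  96  95 123  97  62  58  60  58  61]
203 [ 60  60  59  91 109  98  88  67  58  62  60  59]
cells 9.75
tape 4.8521212121212125
```

```bash
python3 - <<'E'
from h import *
c=cam('scene')
for post in ([645.8,61.4],[645.0,61.0]):
  for z in (129,131,133,135):
    for r,dz in ((11,0),(11,8),(11,-8)):
        p=np.array([proj(c,[post[0]+r*np.cos(t),post[1]+r*np.sin(t),z+dz]) for t in np.linspace(0,6.28,180)])
        print(z,dz,'u',p[:,0].min().round(1),p[:,0].max().round(1),'back/front v',p[:,1].min().round(1),p[:,1].max().round(1))
im0=np.load('scene0.npy');print([ (v,im0[v,326:333].mean().round(0)) for v in range(188,206)])
E
```

```text
129 0 u 323.9 333.0 back/front v 196.1 199.4
129 8 u 324.0 333.2 back/front v 193.0 196.3
129 -8 u 323.8 332.9 back/front v 199.2 202.5
131 0 u 324.0 333.1 back/front v 195.4 198.6
131 8 u 324.1 333.2 back/front v 192.3 195.5
131 -8 u 323.9 333.0 back/front v 198.4 201.8
133 0 u 324.0 333.1 back/front v 194.6 197.9
133 8 u 324.1 333.2 back/front v 191.5 194.7
133 -8 u 323.9 333.0 back/front v 197.7 201.0
135 0 u 324.0 333.1 back/front v 193.8 197.1
135 8 u 324.1 333.2 back/front v 190.7 193.9
135 -8 u 323.9 333.0 back/front v 196.9 200.2
129 0 u 323.9 333.0 back/front v 196.3 199.6
129 8 u 324.0 333.1 back/front v 193.2 196.4
129 -8 u 323.8 332.9 back/front v 199.3 202.7
131 0 u 323.9 333.0 back/front v 195.5 198.8
131 8 u 324.0 333.2 back/front v 192.4 195.6
131 -8 u 323.8 332.9 back/front v 198.6 201.9
133 0 u 323.9 333.1 back/front v 194.7 198.0
133 8 u 324.0 333.2 back/front v 191.6 194.9
133 -8 u 323.9 333.0 back/front v 197.8 201.1
135 0 u 324.0 333.1 back/front v 194.0 197.2
135 8 u 324.1 333.2 back/front v 190.8 194.1
135 -8 u 323.9 333.0 back/front v 197.0 200.3
[(188, np.float64(74.0)), (189, np.float64(74.0)), (190, np.float64(74.0)), (191, np.float64(62.0)), (192, np.float64(125.0)), (193, np.float64(161.0)), (194, np.float64(219.0)), (195, np.float64(174.0)), (196, np.float64(122.0)), (197, np.float64(108.0)), (198, np.float64(89.0)), (199, np.float64(107.0)), (200, np.float64(114.0)), (201, np.float64(95.0)), (202, np.float64(74.0)), (203, np.float64(72.0)), (204, np.float64(72.0)), (205, np.float64(73.0))]
```

Every estimate puts the pointer at about 131 mm and the lens about 0.7 mm below it. I nudge it up, do a last check, and hand in.

Call:
{"method": "drive_tool", "body": {
  "increments": [
    {"tx":0,"ty":0,"tz":-0.02,"rx":0,"ry":0,"rz":0,"hand":255},
    {"tx":0,"ty":0,"tz":0,"rx":0,"ry":0,"rz":0,"hand":255},
    {"tx":0,"ty":0,"tz":0,"rx":0,"ry":0,"rz":0,"hand":255},
    {"tx":0,"ty":0,"tz":0,"rx":0,"ry":0,"rz":0,"hand":255},
    {"tx":0,"ty":0,"tz":0,"rx":0,"ry":0,"rz":0,"hand":255},
    {"tx":0,"ty":0,"tz":0,"rx":0,"ry":0,"rz":0,"hand":255},
    {"tx":0,"ty":0,"tz":0,"rx":0,"ry":0,"rz":0,"hand":255},
    {"tx":0,"ty":0,"tz":0,"rx":0,"ry":0,"rz":0,"hand":255}
  ]
}}

```text
clock: 23.35
eef_pos: [465.7, 17.5, 127.2]
ee_rot: [0.098, 0.995, 0.0, -0.0]
contact_force: [0.4, -0.1, -1.0]
grip_width: 13.7
```

```bash
python3 - <<'E'
from h import *
s=bot.observe();im=bot.snapshot('top');Rm=R.from_quat(s['ee_rot']).as_matrix()
print(s['clock'],s['eef_pos']+Rm@[-85,0,-3.8],s['contact_force'],abs(s['dq']).max())
im0=np.load('top0.npy')
for n,(a,b,c,d) in dict(cells=(148,180,180,222),tape=(445,175,490,220)).items():
    print(n,np.abs(im[b:d,a:c].astype(int)-im0[b:d,a:c]).mean(),'noise',np.abs(im[230:260,430:455].astype(int)-im0[230:260,430:455]).mean())
print(bot.close_job())
E
```

```text
23.35 [549.04158586   0.9802323  130.98686007] [ 0.35468931 -0.0569672  -1.01389532] 0.001064582548389187
cells 3.8365575396825395 noise 4.568
tape 3.7698765432098766 noise 4.568
the job is handed in; nothing more can be done
None
```

The heat sink is standing in the middle of the pan, and the arm is holding the loupe still over it at the pointer's height. I handed the job in at about 23.4 s.

- **Sink:** I pressed it about 8 mm into the pan's travel before letting go, so the pan should not have reached its stop, though I did not measure the pan's dip. Afterwards the sink measured within about 2 mm of the pan's middle, upright and free.
- **Loupe:** At hand-in, from the arm's own position, the middle of the lens was at (549.0, 1.0, 131.0) mm, with the tool vertical and the arm still. The sink's measured centre was (548.7, 0.5).
- **Focus height:** Two wrist-camera views put the pointer tip at 131.1 mm.
- **Touching and bystanders:** The last force reading was about 1 N, which is the loupe's weight, so the loupe was touching nothing. The top picture shows the cells and tape roll unmoved, and nothing went near the collar.

**Disagreements:**
- The scene camera put the collar at about 132.5 mm. It also read the lens 1 to 2 mm high, so I treated that as a camera offset.
- One fit of the pan rim, taken while lowering the sink, was unusable and I ignored it.
- The level of the loupe rests on that same scene view, good to roughly 1 to 2 mm at the lens.
- The first two move calls were refused for missing fields, and nothing moved.

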